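Hang a roller hanger on the sloped rail to the drill press

ROBOT

A 6-joint arm with a two-finger parallel gripper is mounted at the origin on the work surface. World frame = base frame: x ahead of the robot, y to its left, z up, the work surface at z = 0. Lengths are in m, angles in degrees, forces in N, time in s.
With the tool pointing down it reaches from about 0.4 to 0.825 m from the base axis. Payload 7 kg.
Tool frame: the origin (TCP) lies between the finger pads; the fingertips stand 17 mm ahead of it and the grasp point (between the pads) lies 2 mm behind it; x points along the fingers, y is the direction in which the jaws open and shut, and the axes are right-handed (so a half turn about x gives the same grasp; the last joint's range is limited). The gripper opens to 88 mm and grips with 3 to 60 N. Pads are 19 mm wide; open, the fingers measure 130 mm over their backs; the gripper's body (78 mm by 193 mm) begins 47 mm behind the grasp point.
Start: joints at [-58.665, 20.546, 0.682, 0, -70.136, -16.507], TCP at [0.173, -0.653, 0.244] pointing down, gripper open.
Joint ranges: [-176.03, 176.03], [-82.01, 121.73], [-58.28, 71.71], [-173.87, 95.51], [-174.79, -0.11], [-173.66, 173.66]. Speed limits (degrees/s): [136.94, 136.94, 172.46, 180, 180, 180].

INTERFACE

Orientations are given as [roll, pitch, yaw] about the fixed x, y, z axes, in that order (R = Rz(yaw) Ry(pitch) Rx(roll)).
In Python, from plant import r gives the robot as it stands.
- The arm moves only by the shell command python3 -m jog 'ROWS' [FORCE]. ROWS is a JSON object of lists of equal length, an entry for each row: "fingers": the opening, from 0 (shut) to 1 (fully open); "dp": the shift along the tool's x, y, z in mm, a list of three; "twist": the turn about the tool's x in degrees. In form: {"fingers": [fingers, ...], "dp": [[dx, dy, dz], ...], "twist": [twist, ...]}. A call has exactly 5 rows; each row is the pose to reach, as a shift and turn from the pose measured when the call began, along the tool's axes at that moment; what a row does not reach only later rows make up. A row lasts 1/10 s, in which the tool goes at most 50 mm and 8.59 degrees, less where a joint would pass 70% of its speed; a pose out of reach is approached as far as the arm can. A call with a gripper value outside its range is refused whole. The fingers move at their own pace and stop on an object; FORCE is the grip in N (left out, the last holds). Time passes only in rows, so rows that repeat a pose let the fingers close, or fill a call up. It gives the time, the measured TCP pose, the force and the opening at its end, in the units of the state.
- r.get_state(): the state, without advancing time (a new reading comes with each control period).
- r.capture(name): name is "scene" or "top"; returns a dict with "frame" (420x560x3 uint8, red, green, blue), "intrinsics" (3x3 intrinsics, pixels), "pose" (4x4, takes a point from camera to world coordinates). Camera axes: x right, y down, z forward; pixel columns grow to the right and rows downward; lengths in m; the calibration is good to about 2 mm. A picture is of the moment at which its call begins. There is no depth.
- r.close_job(): hands the job in, once; it reports no verdict.
The state is a dict: "time_s": time; "joints": joint angles; "qd": joint speeds; "joint_torque": joint torques, N m; "tcp_pos": TCP position; "eef_rot": TCP orientation; "contact_force": force on the tool from outside, world axes, zero at the start; "moment": the same for the moment, N m; "gripper_width": finger opening in m.
Only numpy, scipy, OpenCV 4.12 (cv2) and the standard library are available. Lean on these libraries where they do the work, as an engineer would, in place of code of your own. Each camera call takes 0.05 s, during which the arm holds its last target. There are 200 camera calls.

TASK

Pick up the roller hanger with its casting, hook it over the sloped gravity rail near the high end so that both rollers sit on the rail, and let go so that it rolls down by itself and comes to rest hanging upright against the end stop. The rail's height has been reset by hand and is not measured, so feel for it; do not drop the hanger, and leave the oil can, the glass and the screwdriver where they are.

Things in the scene. Friction and masses are not known exactly. Their poses are not given: they have to be found in the camera images.
- stand: Fixed rail stand: foot plate 460 x 70 x 12 mm, a post 26 mm square at each end (x = -200, +200 mm) and between them the rail, an upright steel flat bar 6 mm thick (y -3 to +3) and 20 mm deep. Origin on the bench under the rail's middle; x level, pointing downhill along the rail; y across it; z up. It does not yield when touched. Below the rail all is free down to the foot plate.
- load (a point): Point on the bench under the loading place, near the rail's high end: x = -100 mm on the stand. Axes of the stand. The rail slopes down 6 degrees towards +x. Its height is clamped by hand and NOT reported: its top edge straight above this point is anywhere from 136 to 197 mm above the bench (0.105 mm lower for each mm downhill). Hang the hanger's middle within 40 mm of here along the rail.
- stop_foot (a point): Point on the bench under the uphill face of the end stop: x = +170 mm on the stand. The stop is a dark 22 mm square block standing 48 mm above the rail's top edge. When the hanger hangs against it, the hanger's middle is about 40 mm uphill of this point. A lip 10 mm high stands at the rail's high end, x = -205 mm.
- hanger: Loose steel roller hanger with an aluminium casting as foot, 0.3 to 0.55 kg, 84 (x) x 46 x 139 mm high, standing upright on the bench. Origin: middle of the underside, below the rollers; x along the rolling direction, z up. Seen along x it is a C open to +y, which at the start faces the rail, away from the robot; its x axis starts within 40 degrees of the stand's x. It reaches the stop within about 3 s of release.
- tab (a point): Middle of the hanger's grip tab, a dark steel block 24 (x) x 10 (y) x 40 (z) mm on top of the web, 119 mm above the underside; its faces are free. Axes of the hanger. The web under it is 84 x 26 x 4 mm (y -18 to +8 mm, height 95 to 99). Below, at y -18 to -14 mm, a back plate 60 mm long joins the web to the casting.
- tread (a point): Middle between the two rollers at the lowest line of their treads, 62 mm above the underside; on the middle of the rail's top edge when hung. Rollers turn freely at x = -24 and +24 mm, axles along y: treads of radius 11 mm, 12 mm wide, between flanges of radius 15 mm (lowest 58 mm above the underside), so the rail may lie up to 3 mm off the middle.
- throat (a point): Middle of the hanger's throat, 40 mm above the underside, below the rollers' middle. The 20 mm deep rail enters here from the open +y side, between the casting's top (22 mm above the underside; casting 70 x 46 mm, y -18 to +28) and the flanges (58 mm): 8 mm spare above and below if the rail's top edge is 10 mm above this point. Then 12 mm of lowering sets the treads on the rail.
- oilcan: Bystander: closed steel can, 60 mm diameter, 130 mm high. Origin at the middle of its underside.
- glass: Bystander: tea glass, 66 mm diameter, 85 mm high. Origin at the middle of its underside.
- driver: Bystander: screwdriver lying on the bench. Origin near its middle, on the bench.
There are look-alikes about, which are no part of the job. What is shaped like the hanger but yellow is not meant.

How it is judged (in metres and radians):
On the way, in this order (a step that is already met when the one before it is completed fails the run):
1. the hanger hangs on the upper half of the rail, let go of (x of tread in the frame of stand between -0.18 and -0.03 m and y of tread in the frame of stand between -0.01 and 0.01 m and height (world z) of hanger above 0.04 m and contact force between hanger and stand above 0.3 N and contact force between each of the arm, the fingers and hanger below 0.05 N), for 0.1 s.
2. it rolls through the middle of the rail untouched by the robot (x of tread in the frame of stand between -0.03 and 0.08 m and height (world z) of hanger above 0.04 m and contact force between each of the arm, the fingers and hanger below 0.05 N), for 0.08 s.
At the end, for the whole second after the job is handed in: The hanger hangs from the rail at the end stop (its middle 118 to 140 mm downhill of the stand's middle and within 8 mm of the rail's centre line), upright within 0.25 rad and in line with the rail within 0.25 rad, clear of the bench, carried by the stand, at rest (under 20 mm/s) (x of tread in the frame of stand between 0.118 and 0.14 m and y of tread in the frame of stand between -0.008 and 0.008 m and height (world z) of hanger above 0.03 m and angle between hanger's own z axis and vertical below 0.25 rad and angle between the x axis of hanger and the x axis of stand, either way round below 0.25 rad and contact force between hanger and stand above 1 N and linear speed of hanger below 0.02 m/s); the robot touches nothing.
It fails at once if the hanger is dropped or flung (faster than 0.8 m/s while not held) (linear speed of hanger above 0.8 m/s and contact force between the fingers and hanger below 0.05 N).
It fails at once if the oil can, glass or screwdriver is moved by more than 20 mm (distance of any of oilcan, glass, driver from where it was at the start of the episode above 0.02 m).
It also fails if it takes over 58 s, if anything falls off the work surface, if the arm or the gripper's body presses on something with over 40 N, if the wrist force passes 120 N, or if a joint passes its speed limit or range.

## Working session

There is one attempt and no reset: what is moved stays moved. The work goes in short steps, Python scripts to look and compute and a shell command to move; the robot and the scene stay as the last step left them, time stands still between calls to the robot, and variables do not carry over. Pictures are saved under pics/ and viewed, on a budget of 10 in all, crops included, one or two more only if the job needs it, and the job is handed in when it is done.

```bash
mkdir -p pics; ls; cat > h.py <<'E'
from plant import r
import numpy as np, cv2
def snap(name,out,crop=None,s=1):
    d=r.capture(name); im=d["frame"][:,:,::-1].copy()
    np.savez('pics/'+out+'.npz',K=d["intrinsics"],T=d["pose"],f=d["frame"])
    if crop: u0,v0,u1,v1=crop; im=im[v0:v1,u0:u1]
    im=cv2.resize(im,None,fx=s,fy=s,interpolation=cv2.INTER_CUBIC); cv2.imwrite('pics/'+out+'.png',im)
    return d
def ray(f,u,v):
    d=np.load('pics/'+f+'.npz'); K,T=d['K'],d['T']
    return T[:3,3], T[:3,:3]@np.linalg.solve(K,[u,v,1.])
def atz(f,u,v,z):
    c,w=ray(f,u,v); return c+w*(z-c[2])/w[2]
def proj(f,p):
    d=np.load('pics/'+f+'.npz'); K,T=d['K'],d['T']
    q=K@(T[:3,:3].T@(np.array(p)-T[:3,3])); return q[:2]/q[2]
def tri(f1,p1,f2,p2):
    c1,w1=ray(f1,*p1);c2,w2=ray(f2,*p2)
    s=np.linalg.lstsq(np.c_[w1,-w2],c2-c1,rcond=None)[0]
    a,b=c1+w1*s[0],c2+w2*s[1]; return (a+b)/2,np.linalg.norm(a-b)
E
python3 - <<'E'
from h import *
for n in("scene","top"):
    d=snap(n,n+'0',s=1.4); print(n,d["intrinsics"].round(1).tolist(),d["pose"].round(3).tolist())
print(r.get_state())
E
```

```text
pics
scene [[432.0, 0.0, 282.9], [0.0, 432.0, 212.7], [0.0, 0.0, 1.0]] [[0.577, 0.536, -0.616, 1.301], [0.816, -0.367, 0.446, -0.527], [0.013, -0.761, -0.649, 0.906], [0.0, 0.0, 0.0, 1.0]]
top [[396.4, 0.0, 272.6], [0.0, 396.4, 208.3], [0.0, 0.0, 1.0]] [[-0.002, -0.995, 0.101, 0.486], [-1.0, 0.003, 0.008, 0.004], [-0.008, -0.101, -0.995, 0.99], [0.0, 0.0, 0.0, 1.0]]
{'time_s': 0.1, 'joints': array([-5.86643800e+01,  2.05858131e+01,  6.40361544e-01, -1.75290884e-02,
       -7.01345232e+01, -1.65072704e+01]), 'qd': array([ 0.03209758, -0.15957366,  0.11368821,  0.04142975,  0.03589654,
       -0.03295342]), 'joint_torque': array([-8.65752536e-04, -5.84162199e+01,  2.93750238e+01,  7.01549068e+00,
        1.00948586e-02, -5.42761381e-05]), 'tcp_pos': array([ 0.17263233, -0.65214382,  0.2427443 ]), 'eef_rot': array([ 94.86532983,  89.91834452, 109.68771139]), 'contact_force': array([ 0.70961391,  0.75576807, -0.77898678]), 'moment': array([ 0.02520181, -0.04596603,  0.02531292]), 'gripper_width': 0.0877117424249134}
```

View pics/scene0.png

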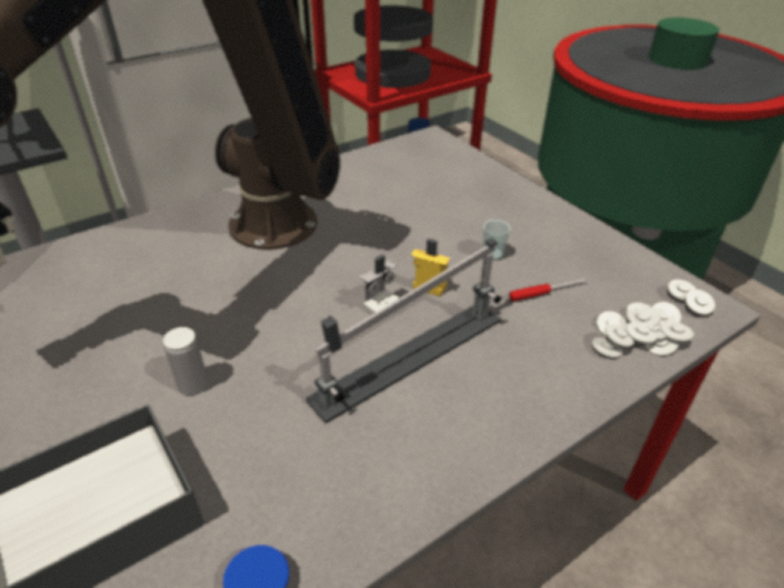

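View pics/top0.png

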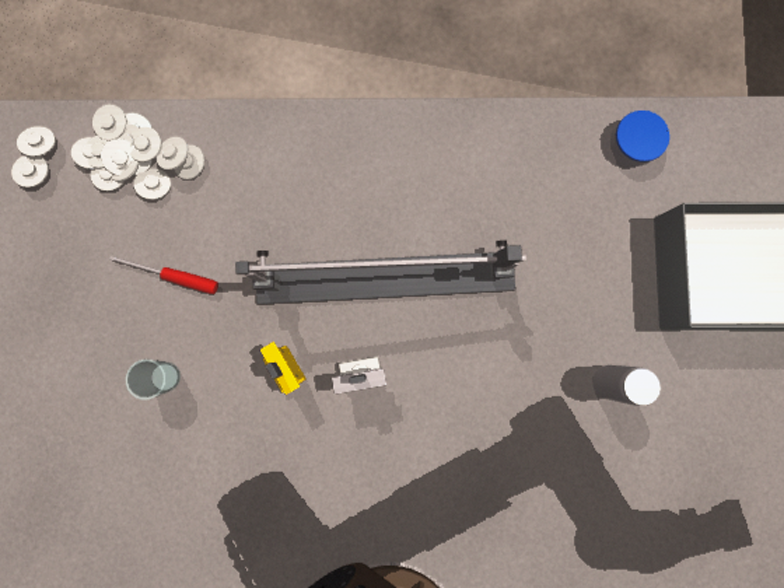

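Candidates for the hanger: the grey one at scene (378,283) / top (358,374), and the yellow one at scene (430,270) / top (282,367). The yellow one is the look-alike, so I choose grey. The stop is at the right end in top view (510,252), so stand x is roughly world -y. Next are close crops.

```bash
python3 - <<'E'
import cv2
a=cv2.imread('pics/scene0.png')
import numpy as np
f=np.load('pics/scene0.npz')['f'][:,:,::-1]; g=np.load('pics/top0.npz')['f'][:,:,::-1]
c=cv2.resize(f[165:305,210:370],None,fx=4.6,fy=4.2,interpolation=cv2.INTER_CUBIC)
c=cv2.resize(f[165:305,210:370],None,fx=4,fy=4,interpolation=cv2.INTER_CUBIC)
cv2.imwrite('pics/sc.png',c)
c=cv2.resize(g[165:295,165:385],None,fx=3.6,fy=3.6,interpolation=cv2.INTER_CUBIC)
cv2.imwrite('pics/tc.png',c)
E
```

```text
(no output)
```

View pics/sc.png

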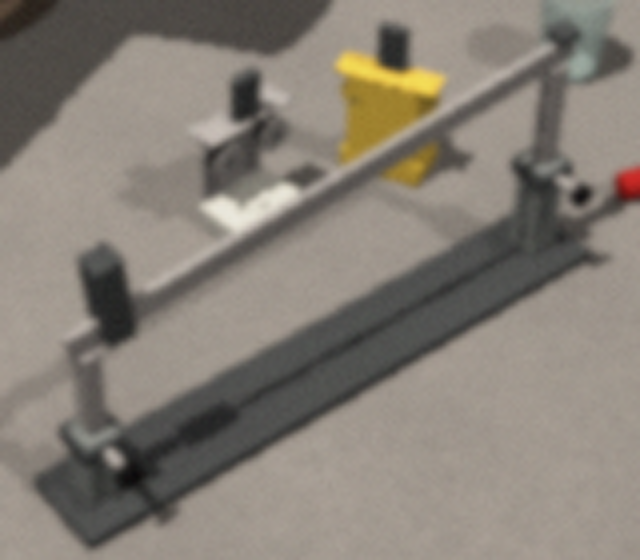

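View pics/tc.png

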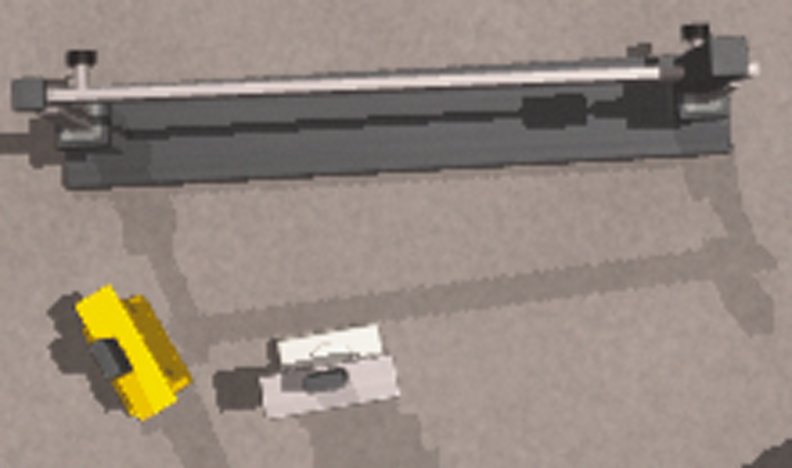

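```bash
cat >> h.py <<'E'
from scipy.spatial.transform import Rotation as Ro
def S(u,v): return (210+u/4,165+v/4)
def P(u,v): return (165+u/3.6,165+v/3.6)
def tool():
    s=r.get_state(); return s, np.array(s['tcp_pos']), Ro.from_euler('xyz',s['eef_rot'],degrees=True).as_matrix()
def goto(p,yaw_y=None):
    """dp in mm for tool to world point p; twist to bring jaw axis (tool y) to world heading yaw_y (mod 180)"""
    s,t,R=tool(); dp=R.T@(np.array(p)-t)*1e3; tw=None
    if yaw_y is not None:
        a=np.radians(yaw_y); d=R.T@[np.cos(a),np.sin(a),0]; tw=np.degrees(np.arctan2(d[2],d[1])); tw=(tw+90)%180-90
    return dp.round(1),tw,s['time_s'],t.round(4),np.array(s['contact_force']).round(2)
E
python3 - <<'E'
from h import *
web=[atz('top0',*P(*q),.099) for q in((262,378),(393,358),(399,396),(267,416))]
for w in web: print(w.round(4))
c=np.mean(web,0); e=(web[1]-web[0]+web[2]-web[3])/2; print('webc',c.round(4),'len',np.linalg.norm(e),'yawx',np.degrees(np.arctan2(e[1],e[0])))
print('tabtop by top',atz('top0',*P(325,377),.139).round(4)); print('tabtop scene',atz('scene0',*S(246,75),.139).round(4))
a=atz('top0',*P(66,187),.006);b=atz('top0',*P(729,153),.006);print('foot near',a.round(4),b.round(4),np.linalg.norm(b-a))
d=(b-a)/np.linalg.norm(b-a); yaw=np.degrees(np.arctan2(d[1],d[0])); n=np.array([-d[1],d[0],0]); o=(a+b)/2+.035*n; o[2]=0
print('stand o',o.round(4),'yaw',yaw)
# scene foot corners
print('scene foot',[atz('scene0',*S(*q),.012).round(4) for q in((38,485),(92,540),(600,255))], 'pred',[(S0:=proj('scene0',o+d*x+n*y+[0,0,.012]),((S0-[210,165])*4).round())[1] for x,y in((.23,-.035),(.23,.035),(-.23,.035))])
# rail
def plane(f,p,q):
    c,w=ray(f,*p);_,v=ray(f,*q); m=np.cross(w,v); m/=np.linalg.norm(m); return m,m@c
m1,k1=plane('top0',P(50,95),P(660,73)); m2,k2=plane('scene0',S(150,293),S(545,50))
dr=np.cross(m1,m2); dr/=np.linalg.norm(dr); dr*=np.sign(dr@d)
for x in(-.2,-.1,0,.17):
    p=np.linalg.solve(np.array([m1,m2,d]),[k1,k2,d@o+x]); print(x,p.round(4),'y_st',n@(p-o))
print('slope',np.degrees(np.arcsin(dr[2])),'yaw',np.degrees(np.arctan2(dr[1],dr[0])))
s,t,R=tool();print(R.round(3),t)
E
```

```text
[0.4388 0.0885 0.099 ]
[0.4509 0.0075 0.099 ]
[0.4276 0.0038 0.099 ]
[0.4156 0.0852 0.099 ]
webc [0.4332 0.0463 0.099 ] len 0.08212926527450076 yawx -81.52688377237581
tabtop by top [0.4414 0.0475 0.139 ]
tabtop scene [0.4457 0.0484 0.139 ]
foot near [0.565  0.2342 0.006 ] [ 0.5874 -0.225   0.006 ] 0.45970028023264625
stand o [0.6112 0.0063 0.    ] yaw -87.20343936701451
scene foot [array([ 0.6025, -0.2249,  0.012 ]), array([ 0.6622, -0.2185,  0.012 ]), array([0.6477, 0.2385, 0.012 ])] pred [array([ 27., 471.]), array([ 84., 537.]), array([588., 246.])]
-0.2 [0.6015 0.2061 0.196 ] y_st 9.806416565413117e-05
-0.1 [0.6066 0.1062 0.1845] y_st 0.00031274815364847313
0 [0.6117 0.0063 0.173 ] y_st 0.000527432141642813
0.17 [ 0.6203 -0.1634  0.1535] y_st 0.0008923949212330251
slope -6.553605045298976 yaw -87.08043469157612
[[-0.    -0.256  0.967]
 [ 0.001  0.967  0.256]
 [-1.     0.001 -0.   ]] [ 0.17263233 -0.65214382  0.2427443 ]
```

Rail found: stand origin (0.611, 0.006), yaw -87.2°, and a visual top-edge height over the load point of about 0.1845. The tab is at about (0.441, 0.047), heading -81.5°. I'll move over the loading place and feel for the rail with the fingertips shut.

```bash
python3 -m jog '{"fingers":[0.5,0,0,0,0],"dp":[[-15,30,30],[-30,65,62],[-45,100,96],[-58,135,130],[-58,170,165]],"twist":[-8,-16,-24,-32,-40]}' 10
python3 -m jog '{"fingers":[0,0,0,0,0],"dp":[[0,5,49],[0,10,98],[0,15,147],[0,20,196],[0,25,245]],"twist":[-8,-16,-24,-32,-38]}'
python3 - <<'E'
from h import *
print(goto([.6053,.1262,.23],2.8)); print(r.get_state()['joints'].round(1))
E
```

```text
time_s: 0.6
tcp_pos: [0.289, -0.4455, 0.3025]
eef_rot: [-76.4, 89.9, -21.2]
contact_force: [1.7, 0.2, 0.4]
gripper_width: 0.0531
time_s: 1.1
tcp_pos: [0.4089, -0.2282, 0.3026]
eef_rot: [-107.8, 89.9, -14.3]
contact_force: [0.8, 0.7, 0.1]
gripper_width: 0.0132
(array([  72.8, -217.3,  342. ]), np.float64(0.6469996555772468), 1.1, array([ 0.4089, -0.2282,  0.3026]), array([0.83, 0.74, 0.14]))
[ -5.   -1.6 -18.7   0.  -72.8   8.4]
```

```bash
python3 -m jog '{"fingers":[0,0,0,0,0],"dp":[[0,-25,40],[0,-50,80],[0,-75,120],[0,-100,160],[0,-125,200]],"twist":[0.6,0.6,0.6,0.6,0.6]}'
python3 -m jog '{"fingers":[0,0,0,0,0],"dp":[[0,-25,40],[0,-50,80],[20,-80,120],[45,-92,143],[73,-92,143]],"twist":[0,0,0,0,0]}'
python3 - <<'E'
from h import *
print(goto([.6053,.1262,.205],2.8)); print(r.get_state()['joints'].round(1))
E
```

```text
time_s: 1.6
tcp_pos: [0.5219, -0.0191, 0.3027]
eef_rot: [-103.4, 89.9, -10.6]
contact_force: [1.5, -0.8, 0.5]
gripper_width: 0.0
time_s: 2.1
tcp_pos: [0.6081, 0.1317, 0.2278]
eef_rot: [-105.6, 89.9, -12.6]
contact_force: [-0.5, -1.0, -1.6]
gripper_width: 0.0004
(array([22.8,  3.1, -5.3]), np.float64(0.21839627227362257), 2.1, array([0.6081, 0.1317, 0.2278]), array([-0.5 , -1.03, -1.6 ]))
[ 30.2  16.2  -7.7   0.1 -66.  -27.2]
```

```bash
python3 -m jog '{"fingers":[0,0,0,0,0],"dp":[[8,3,-5],[16,3,-5],[16,3,-5],[18,3,-5],[18,3,-5]],"twist":[0,0,0,0,0]}'
python3 -m jog '{"fingers":[0,0,0,0,0],"dp":[[0.5,0,0],[1,0,0],[1.5,0,0],[2,0,0],[2,0,0]],"twist":[0,0,0,0,0]}'
```

```text
time_s: 2.6
tcp_pos: [0.606, 0.1261, 0.2115]
eef_rot: [-86.4, 89.8, 6.6]
contact_force: [-0.9, 0.0, 3.3]
gripper_width: 0.0004
time_s: 3.1
tcp_pos: [0.6065, 0.1259, 0.2112]
eef_rot: [-87.9, 89.7, 5.1]
contact_force: [-3.2, -1.3, 9.0]
gripper_width: 0.0004
```

```bash
python3 -m jog '{"fingers":[0,0,0,0,0],"dp":[[0.5,0,0],[1,0,0],[1.5,0,0],[2,0,0],[2,0,0]],"twist":[0,0,0,0,0]}'
```

```text
time_s: 3.6
tcp_pos: [0.6067, 0.1259, 0.211]
eef_rot: [-88.0, 89.6, 5.1]
contact_force: [-5.6, 0.4, 13.3]
gripper_width: 0.0004
```

```bash
python3 -m jog '{"fingers":[0,0,0,0,0],"dp":[[0.5,0,0],[1,0,0],[1.5,0,0],[2,0,0],[2,0,0]],"twist":[0,0,0,0,0]}'
```

```text
time_s: 4.1
tcp_pos: [0.6068, 0.1258, 0.2109]
eef_rot: [-88.1, 89.5, 5.0]
contact_force: [-5.8, 0.1, 14.7]
gripper_width: 0.0006
```

Contact came at a TCP height of 0.2115. That puts the rail top at about 0.1914 over the load point. The picture estimate was 7 mm lower, but the foot's corners also reproject 3 px off in the scene view, which explains the difference. I trust the touch and go on to the hanger.

```bash
python3 -m jog '{"fingers":[0,0,1,1,1],"dp":[[-20,0,0],[-40,0,0],[-60,0,0],[-60,-15,-35],[-60,-32,-75]],"twist":[0,0,0,0,0]}'
python3 - <<'E'
from h import *
print(goto([.441,.047,.19],8.5)); print(r.get_state()['joints'].round(1))
E
```

```text
time_s: 4.6
tcp_pos: [0.6427, 0.0532, 0.2719]
eef_rot: [-83.5, 89.4, 9.7]
contact_force: [1.2, 0.3, -0.3]
gripper_width: 0.019
(array([ 79.8, 202.6,   5.1]), np.float64(-5.260930369652726), 4.6, array([0.6427, 0.0532, 0.2719]), array([ 1.17,  0.31, -0.3 ]))
[ 22.1  16.5  -1.5   0.1 -71.4 -18.9]
```

```bash
python3 -m jog '{"fingers":[1,1,1,1,1],"dp":[[0,45,1],[0,90,2],[0,135,3],[10,175,4],[25,203,5]],"twist":[-1,-2,-3,-4,-5]}'
python3 -m jog '{"fingers":[1,1,1,1,1],"dp":[[30,0,0],[50,0,0],[54,0,0],[54,0,0],[54,0,0]],"twist":[0,0,0,0,0]}'
python3 - <<'E'
from h import *
snap('top','top1',(190,200,330,305),5.6)
print(goto([.441,.047,.123],8.5))
E
```

```text
time_s: 5.1
tcp_pos: [0.4381, 0.0464, 0.2447]
eef_rot: [-84.1, 89.3, 14.2]
contact_force: [0.6, 0.4, -0.8]
gripper_width: 0.0589
time_s: 5.6
tcp_pos: [0.4395, 0.0468, 0.1915]
eef_rot: [-84.4, 89.3, 13.9]
contact_force: [0.2, -0.0, 0.7]
gripper_width: 0.0875
(array([68.6, -0.6, -0.1]), np.float64(-0.2426719917256719), 5.65, array([0.4395, 0.0468, 0.1916]), array([0.2 , 0.7 , 0.06]))
```

View pics/top1.png

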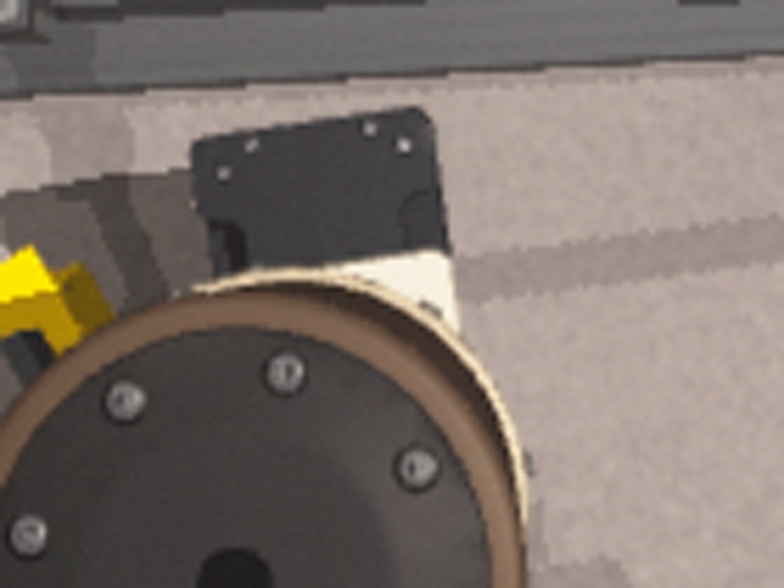

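The gripper hides the tab from above. Jaw heading is within 0.3° of plan. I'll descend and check the fingers in the scene view.

```bash
python3 -m jog '{"fingers":[1,1,1,1,1],"dp":[[30,0,0],[55,0,0],[66,0,0],[69,0,0],[69,0,0]],"twist":[0,0,0,0,0]}'
python3 - <<'E'
from h import *
snap('scene','sc1',(225,130,345,230),6)
print(goto([.441,.047,.123],8.5))
E
```

```text
time_s: 6.15
tcp_pos: [0.4409, 0.0472, 0.1232]
eef_rot: [-84.5, 89.2, 13.7]
contact_force: [0.4, -0.3, 0.2]
gripper_width: 0.0877
(array([ 0.5,  0.2, -0.3]), np.float64(-0.22785564560228977), 6.2, array([0.4411, 0.0473, 0.1235]), array([0.58, 0.44, 1.  ]))
```

View pics/sc1.png

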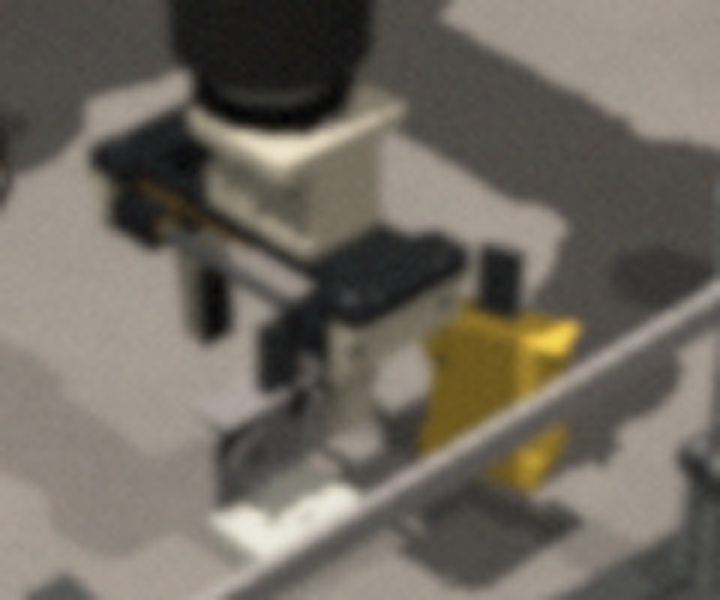

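The tab, at crop (275,355), stands between the left pad (225,310) and the right finger (335,375), roughly central. Closing gently.

```bash
python3 -m jog '{"fingers":[0.3,0.2,0.15,0.1,0],"dp":[[0,0,0],[0,0,0],[0,0,0],[0,0,0],[0,0,0]],"twist":[0,0,0,0,0]}' 8
python3 -m jog '{"fingers":[0,0,0,0,0],"dp":[[0,0,0],[0,0,0],[0,0,0],[0,0,0],[0,0,0]],"twist":[0,0,0,0,0]}' 8
python3 -m jog '{"fingers":[0,0,0,0,0],"dp":[[0,0,0],[0,0,0],[0,0,0],[-5,0,0],[-10,0,0]],"twist":[0,0,0,0,0]}' 40
python3 -m jog '{"fingers":[0,0,0,0,0],"dp":[[-10,0,0],[-20,0,0],[-35,0,0],[-55,0,0],[-60,0,0]],"twist":[0,0,0,0,0]}'
python3 - <<'E'
from h import *
snap('scene','sc2',(205,90,365,220),5)
print(goto([.5,.12,.25],2.8)); print(r.get_state()['moment'],r.get_state()['eef_rot'])
E
```

```text
time_s: 6.7
tcp_pos: [0.4412, 0.0473, 0.1237]
eef_rot: [-83.2, 89.2, 15.1]
contact_force: [0.0, -0.6, 0.3]
gripper_width: 0.0535
time_s: 7.2
tcp_pos: [0.4411, 0.0473, 0.1236]
eef_rot: [-83.5, 89.2, 14.8]
contact_force: [-1.0, -0.3, 0.3]
gripper_width: 0.0131
time_s: 7.7
tcp_pos: [0.4407, 0.0472, 0.1336]
eef_rot: [-83.7, 89.2, 14.6]
contact_force: [0.3, -0.7, -4.1]
gripper_width: 0.0093
time_s: 8.2
tcp_pos: [0.4412, 0.0475, 0.1963]
eef_rot: [-81.4, 89.0, 16.9]
contact_force: [0.8, 0.3, -4.6]
gripper_width: 0.0095
(array([-52.7, -69.8,  63.4]), np.float64(5.4804433441318565), 8.25, array([0.441 , 0.0475, 0.196 ]), array([-0.25, -0.38, -3.58]))
[0.04775521 0.33701529 0.00179222] [-80.72002841  88.99133236  17.55822756]
```

View pics/sc2.png

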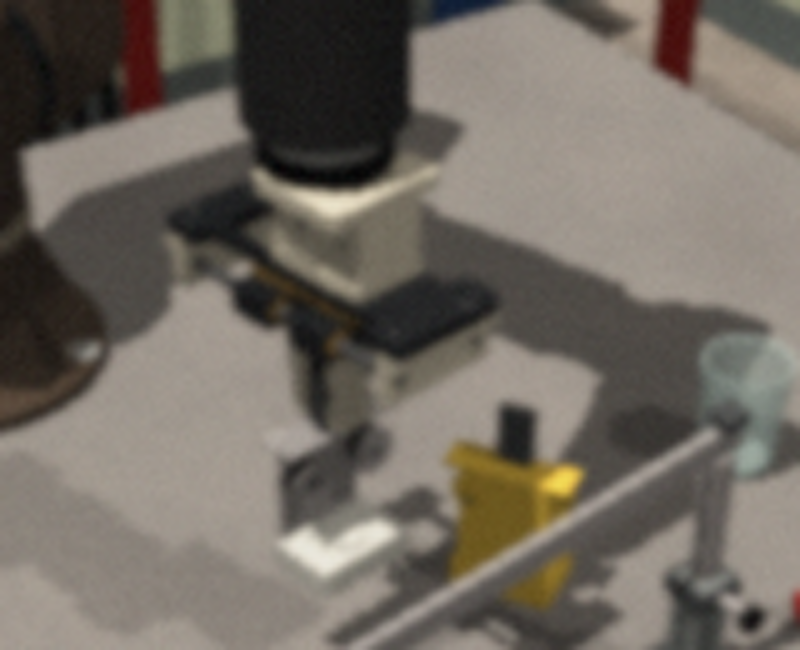

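Gripped: width 9.3 mm, about 4.3 N carried, hanger level in the picture at crop (340,500). The casting's underside is 123.6 mm below the TCP. Next is the pre-insert pose, on the robot's side of the rail.

```bash
python3 -m jog '{"fingers":[0,0,0,0,0],"dp":[[-20,0,0],[-40,0,0],[-60,0,0],[-74,0,0],[-74,0,0]],"twist":[1,2,3,4,5.5]}'
python3 - <<'E'
from h import *
print(goto([.5304,.1225,.267],2.8))
E
```

```text
time_s: 8.75
tcp_pos: [0.4404, 0.0475, 0.2712]
eef_rot: [-73.8, 88.8, 19.0]
contact_force: [0.3, 0.6, -4.0]
gripper_width: 0.0099
(array([  6.4, -93.3,  70.6]), np.float64(-0.08065432640376002), 8.75, array([0.4404, 0.0475, 0.2712]), array([ 0.34,  0.57, -3.98]))
```

```bash
python3 -m jog '{"fingers":[0,0,0,0,0],"dp":[[1,-20,15],[2,-40,30],[4,-60,45],[6,-80,60],[6,-93,70]],"twist":[0,0,0,0,0]}'
python3 -m jog '{"fingers":[0,0,0,0,0],"dp":[[0,0,0],[0,0,0],[0,0,0],[0,0,0],[0,0,0]],"twist":[0,0,0,0,0]}'
python3 - <<'E'
from h import *
snap('scene','sc3',(215,80,375,210),5)
print(goto([.5304,.1225,.267],2.8))
E
```

```text
time_s: 9.25
tcp_pos: [0.5305, 0.1226, 0.2652]
eef_rot: [-74.2, 89.0, 18.5]
contact_force: [-0.0, 0.6, -2.6]
gripper_width: 0.0095
time_s: 9.75
tcp_pos: [0.5302, 0.1223, 0.2656]
eef_rot: [-73.5, 88.9, 19.2]
contact_force: [0.2, 0.6, -4.2]
gripper_width: 0.0097
(array([-1.4, -0.2,  0.2]), np.float64(-0.12687677989185886), 9.8, array([0.5303, 0.1223, 0.2656]), array([-0.41, -0.24, -5.98]))
```

View pics/sc3.png

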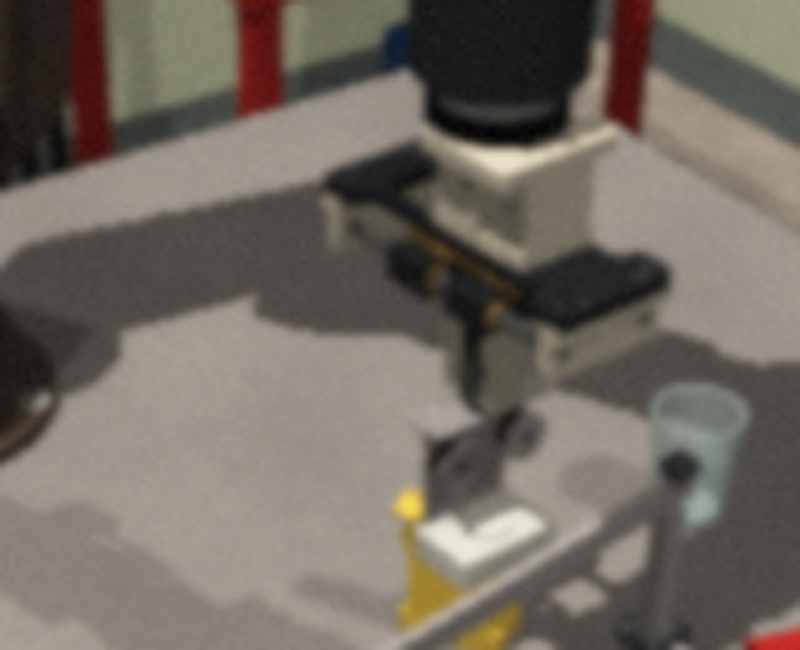

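The picture shows the hanger upright and parallel to the rail, with the casting at crop (485,535) just short of it. Inserting in guarded steps.

```bash
python3 -m jog '{"fingers":[0,0,0,0,0],"dp":[[-1,-10,0],[-1.5,-20,0],[-1.5,-30,0],[-1.5,-37,0],[-1.5,-37,0]],"twist":[0,0,0,0,0]}'
python3 -m jog '{"fingers":[0,0,0,0,0],"dp":[[0,-3,0],[0,-6,0],[0,-9,0],[0,-12,0],[0,-12,0]],"twist":[0,0,0,0,0]}'
```

```text
time_s: 10.3
tcp_pos: [0.5683, 0.124, 0.2671]
eef_rot: [-74.4, 89.0, 18.2]
contact_force: [-0.4, -0.6, -5.1]
gripper_width: 0.0097
time_s: 10.8
tcp_pos: [0.5806, 0.1246, 0.2674]
eef_rot: [-74.6, 89.0, 18.0]
contact_force: [1.1, 0.1, -4.1]
gripper_width: 0.0096
```

```bash
python3 - <<'E'
from h import *
print(goto([.6053,.1262,.267],2.8))
E
python3 -m jog '{"fingers":[0,0,0,0,0],"dp":[[0,-3,0],[0,-6,0],[0,-9,0],[0,-12,0],[0,-12,0]],"twist":[0,0,0,0,0]}'
```

```text
(array([  0.8, -24.8,   0.4]), np.float64(-0.16166229776172258), 10.8, array([0.5806, 0.1246, 0.2674]), array([ 1.09,  0.06, -4.14]))
time_s: 11.3
tcp_pos: [0.5929, 0.1252, 0.2674]
eef_rot: [-74.8, 89.0, 17.8]
contact_force: [0.1, 0.1, -3.9]
gripper_width: 0.01
```

No contact, so the casting has passed under the rail. I carry on to feel the back plate against the rail's face, expected about 11 mm past centre (x ≈ 0.616).

```bash

python3 -m jog '{"fingers":[0,0,0,0,0],"dp":[[0,-4,0],[0,-8,0],[0,-12,0],[0,-16,0],[0,-19,0]],"twist":[0,0,0,0,0]}'
```

```text
time_s: 11.8
tcp_pos: [0.6123, 0.1261, 0.2676]
eef_rot: [-75.0, 89.0, 17.6]
contact_force: [-0.3, 0.1, -5.1]
gripper_width: 0.0098
```

```bash

python3 -m jog '{"fingers":[0,0,0,0,0],"dp":[[0,-1,0],[0,-1.5,0],[0,-2,0],[0,-2.5,0],[0,-3,0]],"twist":[0,0,0,0,0]}'
```

```text
time_s: 12.3
tcp_pos: [0.6144, 0.1261, 0.2674]
eef_rot: [-74.1, 89.1, 18.5]
contact_force: [-4.9, 0.0, -3.5]
gripper_width: 0.01
```

```bash

python3 -m jog '{"fingers":[0,0,0,0,0],"dp":[[0,-0.5,0],[0,-1,0],[0,-1.5,0],[0,-2,0],[0,-2,0]],"twist":[0,0,0,0,0]}'
```

```text
time_s: 12.8
tcp_pos: [0.6151, 0.126, 0.2671]
eef_rot: [-72.2, 89.3, 20.4]
contact_force: [-7.0, 0.9, -1.8]
gripper_width: 0.0096
```

Contact at x ≈ 0.614, so the rail centre is at about 0.6033. Backing off to it.

```bash

python3 -m jog '{"fingers":[0,0,0,0,0],"dp":[[0,4,0],[0,8,0],[0,11.5,0],[0,11.5,0],[0,11.5,0]],"twist":[0,0,0,0,0]}'
python3 - <<'E'
from h import *
print(goto([.6033,.1262,.260],2.8),goto([.6033,.1262,.260],2.9)[1])
E
```

```text
time_s: 13.3
tcp_pos: [0.6038, 0.1256, 0.2673]
eef_rot: [-72.5, 89.2, 20.1]
contact_force: [0.8, 0.4, -4.1]
gripper_width: 0.0095
(array([7.3, 0.6, 0.6]), np.float64(-0.16251614323709873), 13.3, array([0.6038, 0.1256, 0.2673]), array([ 0.84,  0.44, -4.11])) -0.2625241464081114
```

```bash

python3 -m jog '{"fingers":[0,0,0,0,0],"dp":[[2,0.5,0],[4,0.5,0],[6,0.5,0],[8,0.5,0],[8,0.5,0]],"twist":[0,0,0,0,0]}'
```

```text
time_s: 13.8
tcp_pos: [0.6033, 0.1255, 0.2587]
eef_rot: [-72.7, 89.2, 19.9]
contact_force: [-0.8, -1.1, -4.4]
gripper_width: 0.0097
```

```bash

python3 -m jog '{"fingers":[0,0,0,0,0],"dp":[[0.5,0,0],[1,0,0],[1.5,0,0],[2,0,0],[2,0,0]],"twist":[0,0,0,0,0]}'
```

```text
time_s: 14.3
tcp_pos: [0.6034, 0.1255, 0.2572]
eef_rot: [-73.3, 89.2, 19.3]
contact_force: [-1.0, -0.6, -1.1]
gripper_width: 0.0096
```

```bash

python3 -m jog '{"fingers":[0,0,0,0,0],"dp":[[0.5,0,0],[1,0,0],[1.5,0,0],[2,0,0],[2,0,0]],"twist":[0,0,0,0,0]}'
```

```text
time_s: 14.8
tcp_pos: [0.6036, 0.1253, 0.2568]
eef_rot: [-75.1, 89.1, 17.5]
contact_force: [-4.1, -0.5, 7.9]
gripper_width: 0.0097
```

Contact came at TCP 0.2572, against 0.2576 predicted for treads on the rail; riding on a flange would have shown 4 mm higher. I'll ease off slightly and look once before releasing.

```bash

python3 -m jog '{"fingers":[0,0,0,0,0],"dp":[[-0.3,0,0],[-0.5,0,0],[-0.5,0,0],[-0.5,0,0],[-0.5,0,0]],"twist":[0,0,0,0,0]}'
python3 - <<'E'
from h import *
snap('scene','sc4',(270,90,370,175),7)
E
```

```text
time_s: 15.3
tcp_pos: [0.6037, 0.1253, 0.2572]
eef_rot: [-75.3, 89.1, 17.3]
contact_force: [1.4, -0.8, -1.5]
gripper_width: 0.0097
```

View pics/sc4.png

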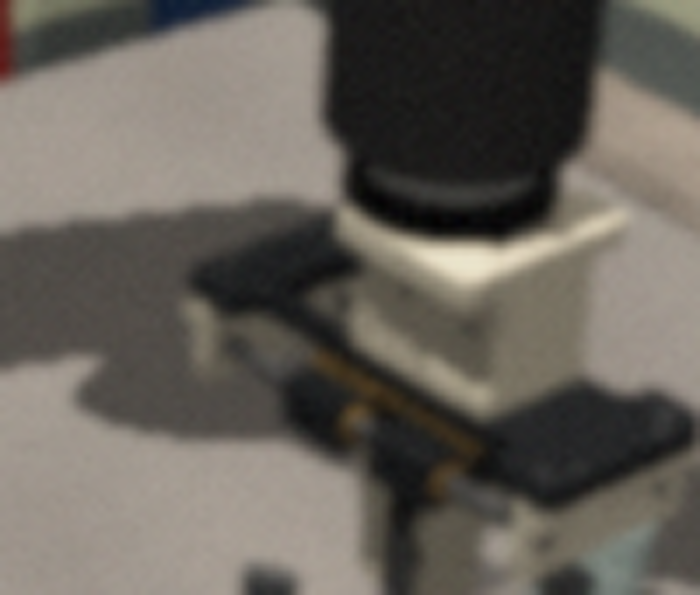

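The crop sat too high: it shows only the gripper body. Cropping lower from the same frame.

```bash
python3 - <<'E'
import cv2,numpy as np
f=np.load('pics/sc4.npz')['f'][:,:,::-1]
cv2.imwrite('pics/sc4b.png',cv2.resize(f[150:230,290:390],None,fx=7,fy=7,interpolation=cv2.INTER_CUBIC))
E
```

```text
(no output)
```

View pics/sc4b.png

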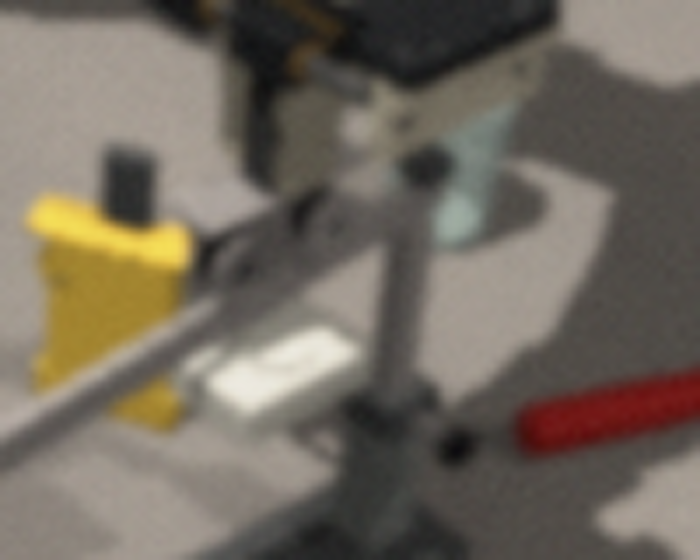

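Rollers at crop (235,260) and (320,215) sit on the rail, with the casting (285,370) below it. Releasing.

```bash
python3 -m jog '{"fingers":[0.6,0.6,0.6,0.6,0.6],"dp":[[0,0,0],[0,0,0],[0,0,0],[-10,0,0],[-35,0,0]],"twist":[0,0,0,0,0]}'
python3 -m jog '{"fingers":[0.6,0.6,0.6,0.6,0.6],"dp":[[-20,0,0],[-40,0,0],[-60,0,0],[-60,0,0],[-60,0,0]],"twist":[0,0,0,0,0]}'
python3 -m jog '{"fingers":[0.6,0.6,0.6,0.6,0.6],"dp":[[0,0,0],[0,0,0],[0,0,0],[0,0,0],[0,0,0]],"twist":[0,0,0,0,0]}'
python3 -m jog '{"fingers":[0.6,0.6,0.6,0.6,0.6],"dp":[[0,0,0],[0,0,0],[0,0,0],[0,0,0],[0,0,0]],"twist":[0,0,0,0,0]}'
python3 -m jog '{"fingers":[0.6,0.6,0.6,0.6,0.6],"dp":[[0,0,0],[0,0,0],[0,0,0],[0,0,0],[0,0,0]],"twist":[0,0,0,0,0]}'
python3 -m jog '{"fingers":[0.6,0.6,0.6,0.6,0.6],"dp":[[0,0,0],[0,0,0],[0,0,0],[0,0,0],[0,0,0]],"twist":[0,0,0,0,0]}'
python3 - <<'E'
from h import *
snap('scene','sc5',(210,145,370,305),3.7)
E
```

```text
time_s: 15.85
tcp_pos: [0.6023, 0.1248, 0.291]
eef_rot: [-77.0, 89.4, 15.7]
contact_force: [0.5, -0.4, 0.4]
gripper_width: 0.0446
time_s: 16.35
tcp_pos: [0.6017, 0.1248, 0.3519]
eef_rot: [-74.7, 89.3, 18.0]
contact_force: [0.6, 0.4, -0.5]
gripper_width: 0.0524
time_s: 16.85
tcp_pos: [0.6016, 0.1247, 0.3517]
eef_rot: [-75.1, 89.3, 17.6]
contact_force: [0.6, 0.2, 0.1]
gripper_width: 0.0523
time_s: 17.35
tcp_pos: [0.6017, 0.1248, 0.3517]
eef_rot: [-75.0, 89.3, 17.7]
contact_force: [0.1, 0.1, 0.4]
gripper_width: 0.0525
time_s: 17.85
tcp_pos: [0.6017, 0.1248, 0.3518]
eef_rot: [-75.1, 89.3, 17.5]
contact_force: [-0.7, 0.3, 0.5]
gripper_width: 0.0527
time_s: 18.35
tcp_pos: [0.6017, 0.1248, 0.3517]
eef_rot: [-74.9, 89.3, 17.7]
contact_force: [0.1, -0.6, -0.2]
gripper_width: 0.0527
```

View pics/sc5.png

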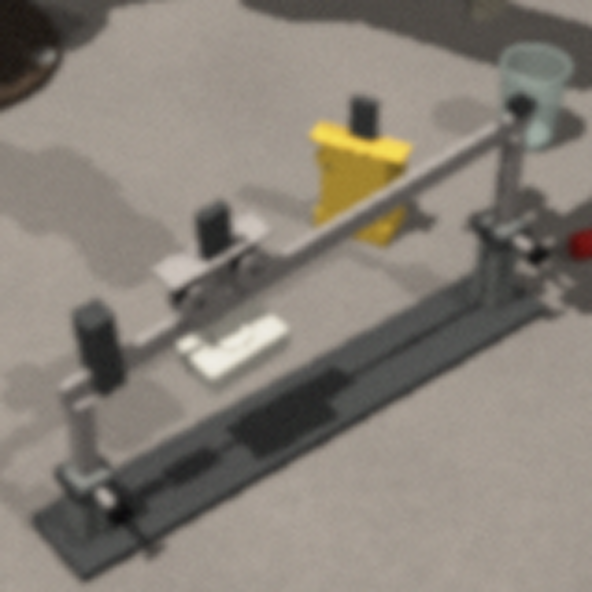

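The hanger hangs on the rail at crop (215,265), upright and on its way down. I'll let it finish and check that it's still.

```bash
for i in 1; do
python3 -m jog '{"fingers":[0.6,0.6,0.6,0.6,0.6],"dp":[[0,0,0],[0,0,0],[0,0,0],[0,0,0],[0,0,0]],"twist":[0,0,0,0,0]}' >/dev/null
python3 -m jog '{"fingers":[0.6,0.6,0.6,0.6,0.6],"dp":[[0,0,0],[0,0,0],[0,0,0],[0,0,0],[0,0,0]],"twist":[0,0,0,0,0]}'>/dev/null
python3 -m jog '{"fingers":[0.6,0.6,0.6,0.6,0.6],"dp":[[0,0,0],[0,0,0],[0,0,0],[0,0,0],[0,0,0]],"twist":[0,0,0,0,0]}'>/dev/null
python3 -c "from h import *; snap('scene','sc6',(210,145,370,305),3.7)"
python3 -m jog '{"fingers":[0.6,0.6,0.6,0.6,0.6],"dp":[[0,0,0],[0,0,0],[0,0,0],[0,0,0],[0,0,0]],"twist":[0,0,0,0,0]}'>/dev/null
python3 -m jog '{"fingers":[0.6,0.6,0.6,0.6,0.6],"dp":[[0,0,0],[0,0,0],[0,0,0],[0,0,0],[0,0,0]],"twist":[0,0,0,0,0]}'>/dev/null
python3 -m jog '{"fingers":[0.6,0.6,0.6,0.6,0.6],"dp":[[0,0,0],[0,0,0],[0,0,0],[0,0,0],[0,0,0]],"twist":[0,0,0,0,0]}'|head -1
done
python3 - <<'E'
from h import *
snap('scene','sc7',(210,145,370,305),3.7)
a,b=[np.load(f'pics/sc{i}.npz')['f'][145:305,210:370].astype(int) for i in(6,7)]
print(abs(a-b).max(2).max(), (abs(a-b).max(2)>30).sum())
E
```

```text
time_s: 21.45
9 0
```

View pics/sc7.png

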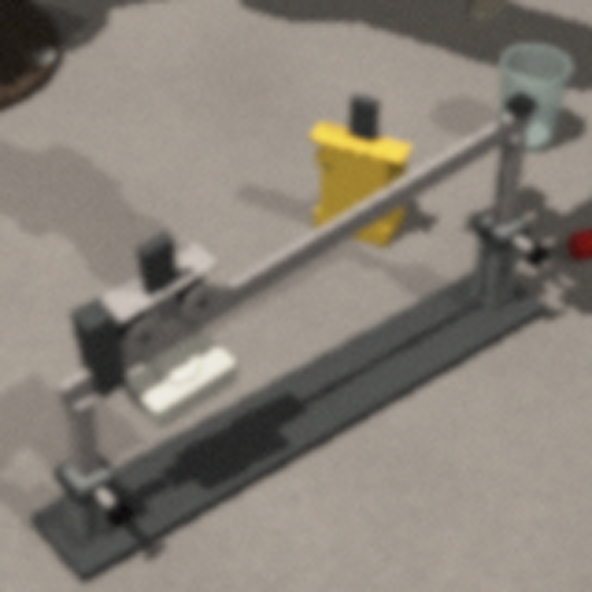

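The web's end touches the stop at crop (110,310). The hanger hangs upright, and two frames 1.5 s apart show no change, so I'm handing in.

```bash
python3 -c "from plant import r; print(r.close_job())"
```

```text
the job is handed in; nothing more can be done
None
```

The hanger is on the rail, resting upright against the end stop, and I handed the job in at about 21.5 s. The system gave no verdict.

- **Finding the rail:** I felt its top edge with the shut fingertips, which put it at about 191 mm above the load point. I then pressed the back plate lightly against the rail's face to find its centre line.
- **Hanging and release:** I lowered the hanger until the rollers took the load, within 0.5 mm of the predicted height. I let go about 120 mm uphill of the rail's middle, and it rolled down by itself.
- **Last checks:** The web's end touches the stop, and two pictures 1.5 s apart show no movement. The arm is about 95 mm above the release height with no force on it.
- **Disagreements:** The scene camera put the rail about 7 mm lower than the touch did. It also showed the foot plate's corners about 3 px off, so I went by the touch. The rail's centre felt about 2 mm from where the pictures put it.
- **Not checked:** I did not measure the final position in mm. The glass shows no movement in the pictures. I did not check the oil can or the whole screwdriver at the end, but the arm did not go low near them.
- **Pictures:** I viewed 11 pictures, one past the budget, because one crop missed the hanger.

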